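Gauge the depth of a microscope stand's pillar socket

ROBOT

A 6-joint arm with a two-finger parallel gripper is mounted at the origin on the work surface. World frame = base frame: x ahead of the robot, y to its left, z up, the work surface at z = 0. Lengths are in m, angles in rad, forces in N, time in s.
With the tool pointing down it reaches from about 0.375 to 0.9 m from the base axis. Payload 3.1 kg.
Tool frame: the origin (TCP) lies at the very end of the fingers, on their centre line; the grasp point (between the pads) lies 19 mm behind it; z points along the fingers, y is the direction in which the jaws open and shut (so a half turn about z gives the same grasp; the last joint's range is limited). The gripper opens to 85 mm and grips with 20 to 120 N. Pads are 22 mm wide; open, the fingers measure 114 mm over their backs; the gripper's body (76 mm by 85 mm) begins 54 mm behind the grasp point. The pads swing forward as they close: fully open they stand 13 mm farther back than shut.
Start: joints at [1.165, 0.527, 1.433, -0, 1.181, -0.178], TCP at [0.141, 0.609, 0.203] pointing down, gripper open.
Joint ranges: [-3.08, 3.08], [-0.75, 2.2], [0.22, 2.44], [-1.43, 4.57], [0, 2.65], [-2.85, 2.85]. Speed limits (rad/s): [2.79, 2.79, 3.14, 3.14, 3.14, 3.14].

INTERFACE

Orientations are given as a unit quaternion [x, y, z, w].
In Python, from station import manip gives the robot as it stands.
- The arm moves only by the tool send_rows, never from a script. Its argument "motion" is a list of rows, each an object with "gripper": the finger opening in mm, from 0 to 85.4; "travel": the shift along the tool's x, y, z in mm, a list of three; "rotation": the turn, a rotation vector about the tool's x, y, z in degrees, a list of three. In form: [{"gripper": gripper, "travel": [x, y, z], "rotation": [ax, ay, az]}, ...]. A call has 1 to 12 rows; each row shifts and turns the commanded pose from where the row before left it, along the tool's axes as they then stand; what a row does not reach is not made up. A row lasts 1/12 s, in which the tool goes at most 41.7 mm and 7.16 degrees, less where a joint would pass 70% of its speed; a pose out of reach is approached as far as the arm can. A call is refused whole if a number of a shift passes 41.7 or a number of a turn 7.16, either way. A call with a gripper value outside its range is refused whole. The fingers move at their own pace and stop on an object; "newtons" is the grip in N (left out, the last holds). Time passes only in rows, so rows that do not move let the fingers close. It gives the time, the measured TCP pose, the force and the opening at its end, in the units of the state.
- manip.sense(): the state, without advancing time (a new reading comes with each control period).
- manip.snapshot(name): name is "side" or "top" or "wrist"; returns the picture (420x560x3 uint8, red, green, blue); there is no depth.
- manip.calibration(name): a dict with "fx", "fy", "cx", "cy" (pixels), "k1" (the pictures are not rectified: a ray, as slopes to the right and down, at radius r is drawn at 1 + k1 r^2 times it, then the intrinsics apply), "cam_to_world" (4x4, takes a point from camera to world coordinates). Camera axes: x right, y down, z forward; pixel columns grow to the right and rows downward; lengths in m; the calibration is good to about 2 mm. A picture is of the moment at which its call begins: read the wrist's pose just before it. calibration takes no time and is no camera call; for the wrist camera it gives the pose at the moment of the call.
- manip.sign_off(): hands the job in, once; it reports no verdict.
The state is a dict: "t": time; "q": joint angles; "qd": joint speeds; "tau": joint torques, N m; "tcp_pos": TCP position; "tool_rot": TCP orientation; "force": force on the tool from outside, world axes, zero at the start; "ft_torque": the same for the moment, N m; "finger_gap": opening from 0.0 (shut) to 1.0 (fully open).
Only numpy, scipy, OpenCV 4.12 (cv2) and the standard library are available. Lean on these libraries where they do the work, as an engineer would, in place of code of your own. Each camera call takes 0.05 s, during which the arm holds its last target. There are 200 camera calls.

TASK

Measure the pillar socket in the microscope stand: take the depth rod (the longest post in the rack, with the flat cylindrical head), slide it into the socket and press it lightly until it bottoms, and let go of it there. Then swing the height gauge's arm over the rod and lower it by its knob until the pointer just rests on the top of the rod's head, and leave it resting there as the reading. Feel for both contacts gently, without forcing anything, and leave the other things where they are.

Things in the scene. Friction and masses are not known exactly. Their poses are not given: they have to be found in the camera images.
- stand: grey microscope stand base (fixed in place), a 70 x 80 mm block 75 mm high with two splayed feet towards -x; origin under the socket's axis at bench level, z up. Behind it, 110 mm from the socket along its +x, stands the height gauge's steel column (18 mm thick, top 270 mm above the bench)
- socket_mouth (a point): centre of the socket's mouth in the stand's top face, 75 mm above the bench. The socket is a straight vertical blind bore of 13.5 mm diameter; its depth is not known beforehand: anywhere from 35 to 60 mm
- stop_plug: the stand's depth-stop: a 22 mm steel plug low on the -y side of the stand block, which carries the rigid stop that is the socket's bottom, inside the bore. Its origin is the stand's origin and says nothing of the stop's height
- depth_rod: the depth rod, loose, standing upright in a hole of the rack: steel, 150 to 205 g, 122 mm long; 12 mm thick shaft with a rounded tip (96 mm), then the 22 mm thick cylindrical head, 26 mm high. Origin at the lowest point of the tip, z up along the rod
- rod_head (a point): centre of the depth rod's cylindrical head (half-way up the head), 109 mm above the tip: where to grasp it
- rod_top (a point): centre of the flat top of the depth rod's head, 122 mm above the tip
- rod_tip (a point): lowest point of the depth rod's rounded tip
- rack: grey plastic rack (fixed in place), 60 x 170 mm, 40 mm high, three holes 55 mm apart in a row along its y axis, 14 mm wide and 30 mm deep; origin under its centre. The three posts stand in any order
- gauge_arm: height gauge's arm, 110 mm from column axis (its origin) to pointer, along its own -x. It swings level with light friction (0.5 N at the knob) and slides on the column, staying where left (2 N to push down, 6 N to lift; travel 80 mm down from the top). It starts swung 60 to 95 degrees off the socket, to the stand's +y side; from above it swings anticlockwise to the socket
- pointer_tip (a point): centre of the flat lower end (10 mm wide) of the pointer under the arm's end; it starts 180 to 195 mm above the bench, at least 20 mm above the bottomed rod's top
- knob_centre (a point): centre of the black knob above the arm's end, 46 mm straight above the pointer tip: 18 mm thick, 40 mm high, upright, swivelling freely about its own vertical axis, so it can be held without turning the hand
- dish: shallow lidded clear glass dish, 90 mm across, 18 mm high; origin under its centre
- eyepiece: black stepped eyepiece standing, 36 mm across, 60 mm high; origin under its centre
- objective: steel tapered objective lens standing, 34 mm across, 42 mm high; origin under its centre
- oil_jar: small jar with white cap, 44 mm across, 60 mm high; origin under its centre
- screwdriver: screwdriver lying on the bench
- plain_pin: other post in the rack: plain steel pin without a head, 12 mm thick, 85 mm long; origin at its foot
- ball_post: other post in the rack: 12 mm steel post with a rounded 28 mm wide head, 88 mm long; origin at its foot

How it is judged:
On the way, in this order (a step that is already met when the one before it is completed fails the run):
1. the depth rod, in the socket, is pressed on the socket's bottom with more than 3 N, the gauge arm off it (contact force between depth_rod and stop_plug above 3 N and horizontal distance between rod_tip and socket_mouth below 0.004 m and horizontal distance between pointer_tip and rod_top above 0.03 m), for 0.1 s.
2. the pointer touches the top of the rod's head (horizontal distance between pointer_tip and rod_top below 0.007 m and contact force between gauge_arm and depth_rod above 0.2 N), for 0.03 s.
At the end, for the whole second after the job is handed in: The depth rod stands in the socket, at rest on its bottom, within 4 degrees of upright; the gauge's pointer is at rest over the rod's head (within 7 mm of its centre) and on its top (gap under 1.5 mm); both are let go (horizontal distance between pointer_tip and rod_top below 0.007 m and contact force between depth_rod and stop_plug above 0.4 N and horizontal distance between rod_tip and socket_mouth below 0.004 m and angle between depth_rod's own z axis and vertical below 0.07 rad and z of rod_top in the frame of pointer_tip between -0.0015 and 0.0025 m and linear speed of each of depth_rod, gauge_arm below 0.01 m/s); the robot touches nothing.
It fails at once if the rod is forced on the socket's bottom with more than 25 N (contact force between depth_rod and stop_plug above 25 N).
It fails at once if the rod is jammed against the stand with more than 45 N in all (contact force between depth_rod and stand above 45 N).
It fails at once if the gauge arm is forced against the rod with more than 20 N (contact force between gauge_arm and depth_rod above 20 N).
It fails at once if another thing is moved by more than 30 mm (distance of any of dish, eyepiece, objective, oil_jar, screwdriver, plain_pin, ball_post from where it was at the start of the episode above 0.03 m).
It also fails if it takes over 64 s, if anything falls off the work surface, if the arm or the gripper's body presses on something with over 40 N, if the wrist force passes 120 N, or if a joint passes its speed limit or range.

## Working session

There is one attempt and no reset: what is moved stays moved. The work goes in short steps, Python scripts to look and compute and a tool call to move; the robot and the scene stay as the last step left them, time stands still between calls to the robot, and variables do not carry over. Pictures are saved under pics/ and viewed, about 8 in all and at most 12, crops included, and the job is handed in when it is done.

Besides the shell and the picture viewer there is one more tool, called after "Request:" by a JSON object that holds its "api" and its "payload", one argument or row to a line. send_rows: Moves the arm, as the interface text tells. Its arguments: {"type":"object","properties":{"motion":{"type":"array","items":{"type":"object","properties":{"gripper":{"type":"number"},"travel":{"type":"array","items":{"type":"number"}},"rotation":{"type":"array","items":{"type":"number"}}}}},"newtons":{"type":"number"}},"required":["motion"]}

```bash
ls; mkdir -p pics; python3 - <<'E'
from station import manip
import cv2,numpy as np
np.set_printoptions(precision=4,suppress=True)
s=manip.sense();print({k:np.round(v,3) for k,v in s.items()})
for n in("side","top"):
    im=manip.snapshot(n);cv2.imwrite(f"pics/{n}0.png",im[:,:,::-1]);c=manip.calibration(n);print(n,{k:np.round(v,4) for k,v in c.items()})
E
```

```text
pics
{'t': np.float64(0.0), 'q': array([ 1.164,  0.528,  1.434,  0.   ,  1.181, -0.179]), 'qd': array([-0.001, -0.002, -0.   , -0.   ,  0.001, -0.   ]), 'tau': array([ -0.   , -44.235, -17.802,  -0.   ,   0.009,  -0.   ]), 'tcp_pos': array([0.141, 0.608, 0.202]), 'tool_rot': array([ 0.114,  0.994, -0.001, -0.   ]), 'force': array([-1.127, -0.32 ,  0.106]), 'ft_torque': array([-0.037, -0.033,  0.023]), 'finger_gap': np.float64(1.002)}
side {'fx': np.float64(470.2521), 'fy': np.float64(470.2521), 'cx': np.float64(277.4948), 'cy': np.float64(214.3741), 'k1': np.float64(0.0432), 'cam_to_world': array([[-0.8446, -0.4049,  0.3504,  0.1681],
       [-0.5352,  0.6601, -0.5272,  0.5993],
       [-0.0179, -0.6328, -0.7741,  1.0531],
       [ 0.    ,  0.    ,  0.    ,  1.    ]])}
top {'fx': np.float64(511.3793), 'fy': np.float64(511.3793), 'cx': np.float64(275.272), 'cy': np.float64(206.3121), 'k1': np.float64(-0.1023), 'cam_to_world': array([[ 0.0025, -0.9957,  0.0921,  0.4381],
       [-0.9998, -0.0008,  0.0191, -0.0294],
       [-0.0189, -0.0921, -0.9956,  1.401 ],
       [ 0.    ,  0.    ,  0.    ,  1.    ]])}
```

View pics/side0.png

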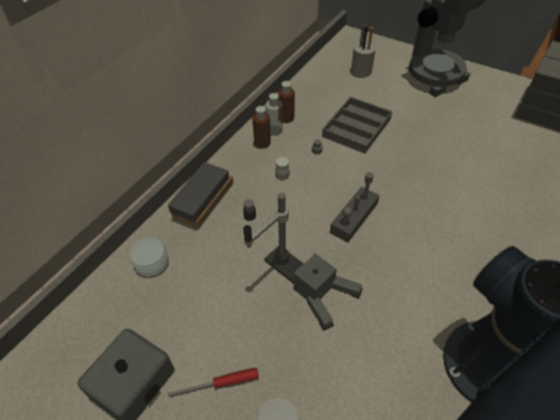

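View pics/top0.png

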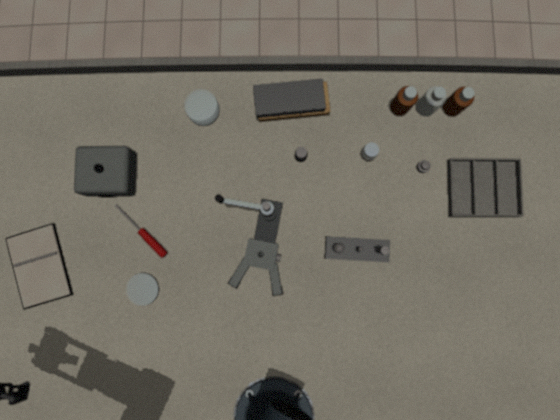

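The side view shows the stand's socket near (318,270), the column near (283,200), the knob near (248,233) and the rack at (355,205). The top view shows the socket near (261,254), the column at (267,208), the knob at (220,199), and posts at (339,248), (360,249) and (384,251). I'll enlarge both.

```bash
python3 - <<'E'
import cv2,numpy as np
a=cv2.imread("pics/top0.png")[180:305,205:405];b=cv2.imread("pics/side0.png")[165:335,230:390]
cv2.imwrite("pics/ca.png",cv2.convertScaleAbs(cv2.resize(a,None,fx=4,fy=4,interpolation=cv2.INTER_CUBIC),alpha=1.8))
cv2.imwrite("pics/cb.png",cv2.convertScaleAbs(cv2.resize(b,None,fx=3.5,fy=3.5,interpolation=cv2.INTER_CUBIC),alpha=1.8))
E
cat > h.py <<'E'
from station import manip
import cv2,numpy as np
np.set_printoptions(precision=4,suppress=True)
def ray(c,u,v):
    d=np.array([(u-c["cx"])/c["fx"],(v-c["cy"])/c["fy"]]);r=d.copy()
    for _ in range(20): r=d/(1+c["k1"]*(r@r))
    T=np.array(c["cam_to_world"]);return T[:3,3],T[:3,:3]@np.r_[r,1]
def atz(c,u,v,z):
    o,d=ray(c,u,v);return o+d*(z-o[2])/d[2]
def proj(c,p):
    T=np.array(c["cam_to_world"]);q=T[:3,:3].T@(np.array(p)-T[:3,3]);s=q[:2]/q[2];s=s*(1+c["k1"]*(s@s))
    return np.array([c["fx"]*s[0]+c["cx"],c["fy"]*s[1]+c["cy"]])
E
```

```text
(no output)
```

View pics/ca.png

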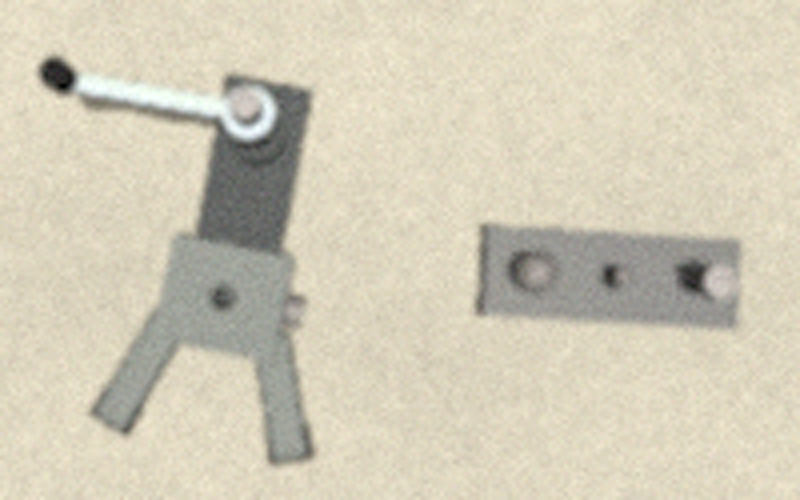

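View pics/cb.png

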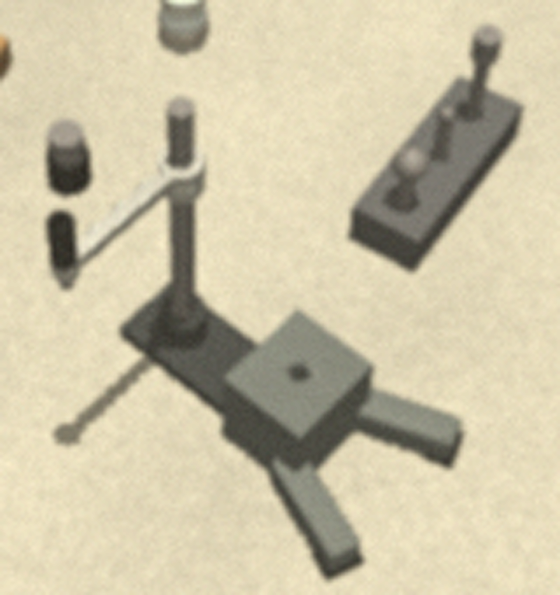

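The crops show the depth rod is the right-most (-y) post, with its head top at crop (720,280). The ball post is left-most and the plain pin is in the middle. The socket is at (222,297) and the knob at (58,74).

```bash
python3 - <<'E'
from h import *
T=manip.calibration("top");S=manip.calibration("side")
t=lambda x,y:(205+(x+.5)/4-.5,180+(y+.5)/4-.5)
s=lambda x,y:(230+(x+.5)/3.5-.5,165+(y+.5)/3.5-.5)
for n,a,b,z in (("rodtop",(720,281),(487,37),.132),("sock",(222,297),(299,372),.075),("coltop",(246,105),(180,107),.27),("knobtop",(57,73),(60,219),.253)):
    A=t(*a);B=s(*b);o,d=ray(T,*A);p,e=ray(S,*B)
    M=np.stack([d,-e],1);k=np.linalg.lstsq(M,p-o,rcond=None)[0]
    print(n,atz(T,*A,z),atz(S,*B,z),"tri",(o+k[0]*d+p+k[1]*e)/2,np.linalg.norm(o+k[0]*d-p-k[1]*e))
for n,a in(("rack",[(483,226),(740,240),(737,326),(480,313)]),("stand",[(178,235),(295,252),(283,357),(163,340)])):
    P=np.array([atz(T,*t(*q),.04 if n=="rack" else .075) for q in a]);print(n,P,P.mean(0))
E
```

```text
rodtop [ 0.4473 -0.2762  0.132 ] [ 0.4482 -0.2719  0.132 ] tri [ 0.4485 -0.2767  0.1275] 0.0024101730375571187
sock [0.4372 0.0349 0.075 ] [0.4373 0.0358 0.075 ] tri [0.4374 0.035  0.0738] 0.0005278054328565723
coltop [0.5437 0.0126 0.27  ] [0.5453 0.0154 0.27  ] tri [0.5451 0.0133 0.2679] 0.0026952690223008653
knobtop [0.5634 0.1205 0.253 ] [0.5676 0.1192 0.253 ] tri [0.5644 0.1207 0.2566] 0.0030703591230510584
rack [[ 0.4845 -0.1367  0.04  ]
 [ 0.4752 -0.3079  0.04  ]
 [ 0.4182 -0.3051  0.04  ]
 [ 0.4269 -0.1344  0.04  ]] [ 0.4512 -0.221   0.04  ]
stand [[ 0.4772  0.0636  0.075 ]
 [ 0.4664 -0.0123  0.075 ]
 [ 0.3987 -0.0047  0.075 ]
 [ 0.4093  0.0729  0.075 ]] [0.4379 0.0299 0.075 ]
```

Request:
{"api": "send_rows", "payload": {
  "motion": [
    {"gripper": 50, "travel": [-31.1, -19.3, -11.8], "rotation": [0, 0, 0]},
    {"gripper": 50, "travel": [-31.1, -19.3, -11.8], "rotation": [0, 0, 0]},
    {"gripper": 50, "travel": [-31.1, -19.3, -11.8], "rotation": [0, 0, 0]},
    {"gripper": 50, "travel": [-31.1, -19.3, -11.8], "rotation": [0, 0, 0]},
    {"gripper": 50, "travel": [-31.1, -19.3, -11.8], "rotation": [0, 0, 0]},
    {"gripper": 50, "travel": [-31.1, -19.3, -11.8], "rotation": [0, 0, 0]},
    {"gripper": 50, "travel": [-31.1, -19.3, -11.8], "rotation": [0, 0, 0]},
    {"gripper": 50, "travel": [-31.1, -19.3, -11.8], "rotation": [0, 0, 0]},
    {"gripper": 50, "travel": [-31.1, -19.3, -11.8], "rotation": [0, 0, 0]},
    {"gripper": 50, "travel": [-31.1, -19.3, -11.8], "rotation": [0, 0, 0]}
  ]
}}

```text
t: 0.93
tcp_pos: [0.4011, 0.3489, 0.3207]
tool_rot: [0.114, 0.994, -0.0, -0.0]
force: [0.1, -0.3, 0.1]
finger_gap: 0.583
```

Request:
{"api": "send_rows", "payload": {
  "motion": [
    {"gripper": 50, "travel": [-15.3, -36.4, 0], "rotation": [0, 0, 0]},
    {"gripper": 50, "travel": [-15.3, -36.4, 0], "rotation": [0, 0, 0]},
    {"gripper": 50, "travel": [-15.3, -36.4, 0], "rotation": [0, 0, 0]},
    {"gripper": 50, "travel": [-15.3, -36.4, 0], "rotation": [0, 0, 0]},
    {"gripper": 50, "travel": [-15.3, -36.4, 0], "rotation": [0, 0, 0]},
    {"gripper": 50, "travel": [-15.3, -36.4, 0], "rotation": [0, 0, 0]},
    {"gripper": 50, "travel": [-15.3, -36.4, 0], "rotation": [0, 0, 0]},
    {"gripper": 50, "travel": [-15.3, -36.4, 0], "rotation": [0, 0, 0]},
    {"gripper": 50, "travel": [-15.3, -36.4, 0], "rotation": [0, 0, 0]}
  ]
}}

```text
t: 1.68
tcp_pos: [0.4602, -0.0014, 0.3203]
tool_rot: [0.114, 0.994, 0.0, -0.0]
force: [1.3, -0.2, 0.7]
finger_gap: 0.586
```

Request:
{"api": "send_rows", "payload": {
  "motion": [
    {"gripper": 50, "travel": [-7.2, -38.7, 0], "rotation": [0, 0, 0]},
    {"gripper": 50, "travel": [-7.2, -38.7, 0], "rotation": [0, 0, 0]},
    {"gripper": 50, "travel": [-7.2, -38.7, 0], "rotation": [0, 0, 0]},
    {"gripper": 50, "travel": [-7.2, -38.7, 0], "rotation": [0, 0, 0]},
    {"gripper": 50, "travel": [-7.2, -38.7, 0], "rotation": [0, 0, 0]},
    {"gripper": 50, "travel": [-7.2, -38.7, 0], "rotation": [0, 0, 0]},
    {"gripper": 50, "travel": [-7.2, -38.7, 0], "rotation": [0, 0, 0]},
    {"gripper": 50, "travel": [0, 0, 0], "rotation": [0, 0, 0]},
    {"gripper": 50, "travel": [0, 0, 0], "rotation": [0, 0, 0]}
  ]
}}

```text
t: 2.43
tcp_pos: [0.448, -0.2767, 0.3197]
tool_rot: [0.116, 0.993, 0.001, -0.001]
force: [0.1, 0.3, -0.1]
finger_gap: 0.589
```

```bash
python3 - <<'E'
from h import *
c=manip.calibration("wrist");im=manip.snapshot("wrist");cv2.imwrite("pics/w1.png",cv2.convertScaleAbs(im[:,:,::-1],alpha=1.4))
print(c);print(proj(c,[.448,-.275,.132]))
np.save("w1.npy",c["cam_to_world"])
E
```

```text
{'fx': 313.676975729497, 'fy': 313.676975729497, 'cx': 276.0027425791437, 'cy': 204.41432603062924, 'k1': -0.011618248338353683, 'cam_to_world': array([[ 0.2287,  0.9397,  0.2543,  0.3844],
       [ 0.9735, -0.221 , -0.059 , -0.2615],
       [ 0.0008,  0.2611, -0.9653,  0.4919],
       [ 0.    ,  0.    ,  0.    ,  1.    ]])}
[276.9823 177.5472]
```

View pics/w1.png

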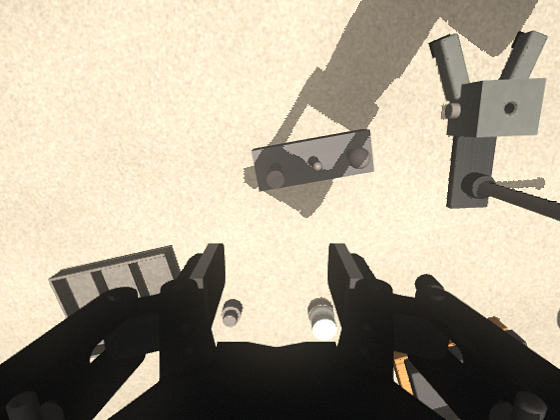

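The rod head is at (276,177), and my position estimate projects to (277,177.5), so they agree. Descending to grasp.

Request:
{"api": "send_rows", "payload": {
  "motion": [
    {"gripper": 50, "travel": [0, 1, 30], "rotation": [0, 0, 0]},
    {"gripper": 50, "travel": [0, 0, 35], "rotation": [0, 0, 0]},
    {"gripper": 50, "travel": [0, 0, 35], "rotation": [0, 0, 0]},
    {"gripper": 50, "travel": [0, 0, 35], "rotation": [0, 0, 0]},
    {"gripper": 50, "travel": [0, 0, 30], "rotation": [0, 0, 0]},
    {"gripper": 50, "travel": [0, 0, 25], "rotation": [0, 0, 0]},
    {"gripper": 50, "travel": [0, 0, 20], "rotation": [0, 0, 0]},
    {"gripper": 50, "travel": [0, 0, 10], "rotation": [0, 0, 0]},
    {"gripper": 50, "travel": [0, 0, 0], "rotation": [0, 0, 0]},
    {"gripper": 50, "travel": [0, 0, 0], "rotation": [0, 0, 0]}
  ],
  "newtons": 30
}}

```text
t: 3.32
tcp_pos: [0.4491, -0.273, 0.1008]
tool_rot: [0.113, 0.994, 0.0, -0.0]
force: [0.7, 0.2, 0.7]
finger_gap: 0.584
```

```bash
python3 - <<'E'
from h import *
c=manip.calibration("wrist");im=manip.snapshot("wrist")
p=proj(c,[.448,-.275,.132]);print(p, manip.sense()["force"])
u,v=map(int,p);cr=im[max(v-75,0):v+75,u-100:u+100,::-1];print(max(v-75,0),u-100)
cv2.imwrite("pics/w2.png",cv2.resize(cv2.convertScaleAbs(cr,alpha=2.2),None,fx=3,fy=3,interpolation=cv2.INTER_CUBIC))
E
```

```text
[270.806  256.9082] [-0.0508 -0.835  -0.1685]
181 170
```

View pics/w2.png

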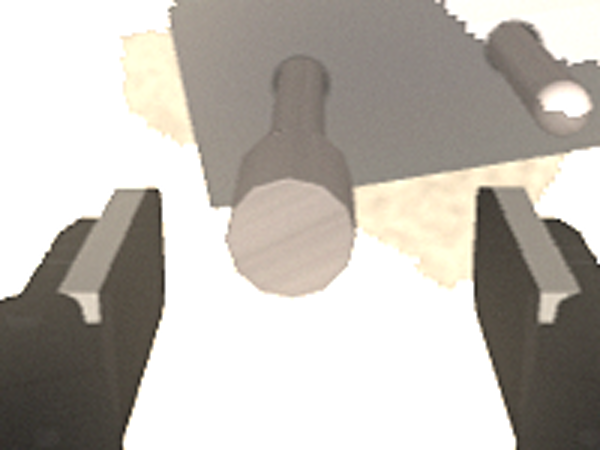

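Head-top centre is at crop (292,237), which puts the rod about 4 mm towards -y of the TCP. I'll centre and grip.

Request:
{"api": "send_rows", "payload": {
  "motion": [
    {"gripper": 50, "travel": [-1.3, -3.8, 0.5], "rotation": [0, 0, 0]},
    {"gripper": 15, "travel": [0, 0, 0], "rotation": [0, 0, 0]},
    {"gripper": 15, "travel": [0, 0, 0], "rotation": [0, 0, 0]},
    {"gripper": 15, "travel": [0, 0, 0], "rotation": [0, 0, 0]},
    {"gripper": 15, "travel": [0, 0, 0], "rotation": [0, 0, 0]},
    {"gripper": 15, "travel": [0, 0, 0], "rotation": [0, 0, 0]},
    {"gripper": 15, "travel": [0, 0, 0], "rotation": [0, 0, 0]},
    {"gripper": 15, "travel": [0, 0, 0], "rotation": [0, 0, 0]}
  ],
  "newtons": 40
}}

```text
t: 4.03
tcp_pos: [0.4499, -0.2787, 0.1009]
tool_rot: [0.114, 0.994, -0.001, 0.001]
force: [-0.2, -0.2, 6.5]
finger_gap: 0.211
```

Request:
{"api": "send_rows", "payload": {
  "motion": [
    {"gripper": 15, "travel": [0, 0, -10], "rotation": [0, 0, 0]},
    {"gripper": 15, "travel": [0, 0, -20], "rotation": [0, 0, 0]},
    {"gripper": 15, "travel": [0, 0, -20], "rotation": [0, 0, 0]},
    {"gripper": 15, "travel": [0, 0, -20], "rotation": [0, 0, 0]},
    {"gripper": 15, "travel": [0, 0, -20], "rotation": [0, 0, 0]},
    {"gripper": 15, "travel": [0, 0, -20], "rotation": [0, 0, 0]},
    {"gripper": 15, "travel": [0, 0, 0], "rotation": [0, 0, 0]}
  ]
}}

```text
t: 4.62
tcp_pos: [0.4508, -0.2794, 0.2138]
tool_rot: [0.114, 0.994, -0.002, 0.003]
force: [0.7, -0.6, -1.4]
finger_gap: 0.21
```

Request:
{"api": "send_rows", "payload": {
  "motion": [
    {"gripper": 15, "travel": [4.4, 16.6, 0], "rotation": [0, 0, 0]},
    {"gripper": 15, "travel": [10, 36, 0], "rotation": [0, 0, 0]},
    {"gripper": 15, "travel": [10, 36, 0], "rotation": [0, 0, 0]},
    {"gripper": 15, "travel": [10, 36, 0], "rotation": [0, 0, 0]},
    {"gripper": 15, "travel": [10, 36, 0], "rotation": [0, 0, 0]},
    {"gripper": 15, "travel": [10, 36, 0], "rotation": [0, 0, 0]},
    {"gripper": 15, "travel": [10, 36, 0], "rotation": [0, 0, 0]},
    {"gripper": 15, "travel": [10, 35, 0], "rotation": [0, 0, 0]},
    {"gripper": 15, "travel": [6, 20, 0], "rotation": [0, 0, 0]},
    {"gripper": 15, "travel": [4, 15, 0], "rotation": [0, 0, 0]},
    {"gripper": 15, "travel": [0, 0, 0], "rotation": [0, 0, 0]},
    {"gripper": 15, "travel": [0, 0, 0], "rotation": [0, 0, 0]}
  ]
}}

```text
t: 5.62
tcp_pos: [0.4336, 0.0371, 0.2089]
tool_rot: [0.112, 0.994, -0.0, -0.002]
force: [-0.1, -0.2, -1.2]
finger_gap: 0.203
```

```bash
python3 - <<'E'
from h import *
s=manip.sense();print(s["tcp_pos"],s["tool_rot"],s["force"])
out=[]
for n,k in(("wrist",2.2),("top",1.8),("side",1.8)):
    c=manip.calibration(n);im=manip.snapshot(n);cv2.imwrite(f"pics/i_{n}.png",im[:,:,::-1])
    p=s["tcp_pos"]+[0,0,-.09];u,v=proj(c,p).astype(int);h=(75,100) if n=="wrist" else (40,53)
    v0=np.clip(v-h[0],0,420-2*h[0]);u0=np.clip(u-h[1],0,560-2*h[1]);print(n,u0,v0,"tip",proj(c,p),"sock",proj(c,[.4373,.0352,.075]),"head",proj(c,s["tcp_pos"]+[0,0,.031]))
    cr=im[v0:v0+2*h[0],u0:u0+2*h[1],::-1]
    out.append(cv2.resize(cv2.convertScaleAbs(cr,alpha=k),(400,300),interpolation=cv2.INTER_CUBIC))
cv2.imwrite("pics/m1.png",np.vstack([np.hstack(out[:2]),np.hstack([out[2],out[2]*0])]))
E
```

```text
[0.4336 0.0371 0.2089] [ 0.1123  0.9937 -0.     -0.0016] [-0.1255 -0.186  -1.1621]
wrist 175 123 tip [275.6822 198.3479] sock [274.7447 191.6815] head [275.2689 257.8636]
top 205 215 tip [258.3811 255.3182] sock [259.9956 253.8287] head [255.6123 255.4981]
side 263 221 tip [316.9987 261.9751] sock [315.2102 270.747 ] head [319.617  230.9817]
```

View pics/m1.png

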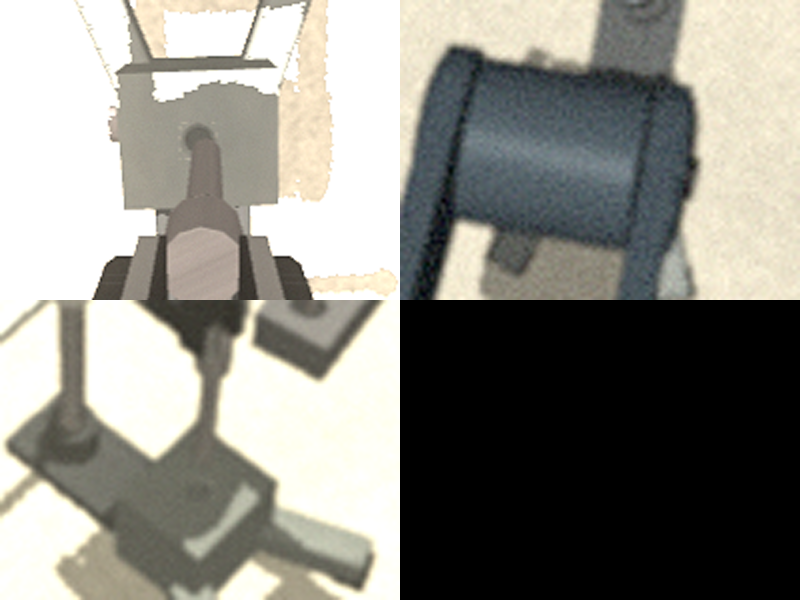

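Wrist view: socket at about (274,190) px and rod tip nearly over it at (277,193). The head is about 1 mm off the TCP axis. I'll correct by about 4 mm, lower to 11 mm above the face, and look closely.

Request:
{"api": "send_rows", "payload": {
  "motion": [
    {"gripper": 15, "travel": [-2.4, -0.5, 10], "rotation": [0, 0, 0]},
    {"gripper": 15, "travel": [-2.4, -0.5, 12], "rotation": [0, 0, 0]},
    {"gripper": 15, "travel": [0, 0, 10], "rotation": [0, 0, 0]},
    {"gripper": 15, "travel": [0, 0, 0], "rotation": [0, 0, 0]},
    {"gripper": 15, "travel": [0, 0, 0], "rotation": [0, 0, 0]}
  ]
}}

```text
t: 6.18
tcp_pos: [0.4394, 0.033, 0.1776]
tool_rot: [0.115, 0.993, 0.0, -0.001]
force: [0.6, -0.5, -1.5]
finger_gap: 0.204
```

```bash
python3 - <<'E'
from h import *
s=manip.sense();print(s["tcp_pos"],s["tool_rot"],s["force"])
out=[]
for n,k in(("wrist",1.8),("side",2.2)):
    c=manip.calibration(n);im=manip.snapshot(n)
    p=s["tcp_pos"]+[0,0,-.091];u,v=proj(c,p).astype(int);h=(50,33) if n=="wrist" else (36,24)
    v0=v-h[0]+(20 if n=="wrist" else 0);u0=u-h[1];print(n,u0,v0,"tip",proj(c,p),"sock",proj(c,[.4373,.0352,.075]),proj(c,[.4473,.0352,.075])-proj(c,[.4373,.0352,.075]),proj(c,[.4373,.0452,.075])-proj(c,[.4373,.0352,.075]))
    cr=im[v0:v0+2*h[0],u0:u0+2*h[1],::-1]
    out.append(cv2.resize(cv2.convertScaleAbs(cr,alpha=k),(396,600),interpolation=cv2.INTER_CUBIC))
cv2.imwrite("pics/m2.png",np.hstack(out))
E
```

```text
[0.4394 0.033  0.1776] [ 0.1145  0.9934  0.     -0.0009] [ 0.6161 -0.4983 -1.5482]
wrist 242 167 tip [275.6478 197.9299] sock [277.4807 192.1258] [ 2.4878 10.4846] [10.8685 -2.4658]
side 291 231 tip [315.1114 267.1444] sock [315.2102 270.747 ] [-3.5672 -1.8299] [-2.0274  2.9787]
```

View pics/m2.png

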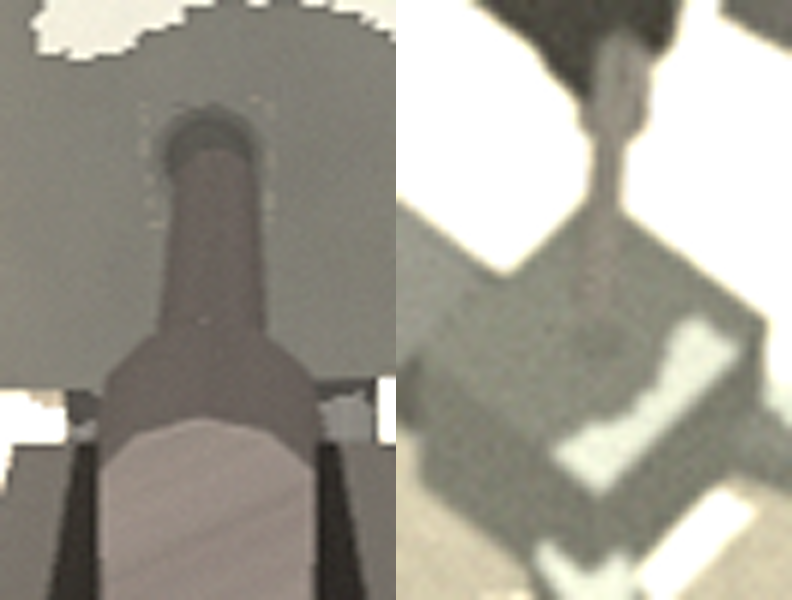

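Wrist crop: socket centre at (277,192) px, matching the prediction of (277.5,192.1). The tip is on its axis to about 1 mm, slightly +x. I'll nudge 1 mm in -x and lower slowly, watching the force.

Request:
{"api": "send_rows", "payload": {
  "motion": [
    {"gripper": 15, "travel": [1.0, -0.2, 4], "rotation": [0, 0, 0]},
    {"gripper": 15, "travel": [0, 0, 3], "rotation": [0, 0, 0]},
    {"gripper": 15, "travel": [0, 0, 2], "rotation": [0, 0, 0]},
    {"gripper": 15, "travel": [0, 0, 1], "rotation": [0, 0, 0]},
    {"gripper": 15, "travel": [0, 0, 1], "rotation": [0, 0, 0]},
    {"gripper": 15, "travel": [0, 0, 1], "rotation": [0, 0, 0]},
    {"gripper": 15, "travel": [0, 0, 1], "rotation": [0, 0, 0]},
    {"gripper": 15, "travel": [0, 0, 1], "rotation": [0, 0, 0]}
  ]
}}

```text
t: 6.95
tcp_pos: [0.4388, 0.0339, 0.164]
tool_rot: [0.114, 0.994, -0.0, 0.0]
force: [0.0, -0.3, -1.0]
finger_gap: 0.202
```

Request:
{"api": "send_rows", "payload": {
  "motion": [
    {"gripper": 15, "travel": [0, 0, 1], "rotation": [0, 0, 0]},
    {"gripper": 15, "travel": [0, 0, 1], "rotation": [0, 0, 0]},
    {"gripper": 15, "travel": [0, 0, 1], "rotation": [0, 0, 0]},
    {"gripper": 15, "travel": [0, 0, 0], "rotation": [0, 0, 0]}
  ]
}}

```text
t: 7.28
tcp_pos: [0.4386, 0.0338, 0.1608]
tool_rot: [0.114, 0.994, -0.0, -0.0]
force: [-0.7, -1.2, -1.2]
finger_gap: 0.201
```

Request:
{"api": "send_rows", "payload": {
  "motion": [
    {"gripper": 15, "travel": [0, 0, 1], "rotation": [0, 0, 0]},
    {"gripper": 15, "travel": [0, 0, 1], "rotation": [0, 0, 0]},
    {"gripper": 15, "travel": [0, 0, 1], "rotation": [0, 0, 0]},
    {"gripper": 15, "travel": [0, 0, 0], "rotation": [0, 0, 0]}
  ]
}}

```text
t: 7.62
tcp_pos: [0.4386, 0.0339, 0.1578]
tool_rot: [0.114, 0.994, -0.0, -0.0]
force: [1.4, -0.7, -1.0]
finger_gap: 0.204
```

Request:
{"api": "send_rows", "payload": {
  "motion": [
    {"gripper": 15, "travel": [0, 0, 2], "rotation": [0, 0, 0]},
    {"gripper": 15, "travel": [0, 0, 2], "rotation": [0, 0, 0]},
    {"gripper": 15, "travel": [0, 0, 2], "rotation": [0, 0, 0]},
    {"gripper": 15, "travel": [0, 0, 2], "rotation": [0, 0, 0]},
    {"gripper": 15, "travel": [0, 0, 2], "rotation": [0, 0, 0]}
  ]
}}

```text
t: 8.03
tcp_pos: [0.4387, 0.0339, 0.1478]
tool_rot: [0.114, 0.994, -0.0, -0.0]
force: [-0.1, -0.5, -1.5]
finger_gap: 0.202
```

Request:
{"api": "send_rows", "payload": {
  "motion": [
    {"gripper": 15, "travel": [0, 0, 2], "rotation": [0, 0, 0]},
    {"gripper": 15, "travel": [0, 0, 2], "rotation": [0, 0, 0]},
    {"gripper": 15, "travel": [0, 0, 2], "rotation": [0, 0, 0]},
    {"gripper": 15, "travel": [0, 0, 2], "rotation": [0, 0, 0]},
    {"gripper": 15, "travel": [0, 0, 2], "rotation": [0, 0, 0]},
    {"gripper": 15, "travel": [0, 0, 1], "rotation": [0, 0, 0]},
    {"gripper": 15, "travel": [0, 0, 0], "rotation": [0, 0, 0]}
  ]
}}

```text
t: 8.62
tcp_pos: [0.4385, 0.0339, 0.1367]
tool_rot: [0.114, 0.994, 0.0, -0.0]
force: [0.6, -0.6, -1.5]
finger_gap: 0.203
```

Request:
{"api": "send_rows", "payload": {
  "motion": [
    {"gripper": 15, "travel": [0, 0, 1], "rotation": [0, 0, 0]},
    {"gripper": 15, "travel": [0, 0, 1], "rotation": [0, 0, 0]},
    {"gripper": 15, "travel": [0, 0, 1], "rotation": [0, 0, 0]},
    {"gripper": 15, "travel": [0, 0, 1], "rotation": [0, 0, 0]}
  ],
  "newtons": 20
}}

```text
t: 8.95
tcp_pos: [0.4388, 0.0339, 0.133]
tool_rot: [0.114, 0.994, 0.0, 0.0]
force: [0.9, -1.0, -1.4]
finger_gap: 0.207
```

Request:
{"api": "send_rows", "payload": {
  "motion": [
    {"gripper": 15, "travel": [0, 0, 0.5], "rotation": [0, 0, 0]},
    {"gripper": 15, "travel": [0, 0, 0.5], "rotation": [0, 0, 0]},
    {"gripper": 15, "travel": [0, 0, 0.5], "rotation": [0, 0, 0]}
  ]
}}

```text
t: 9.2
tcp_pos: [0.4388, 0.0339, 0.1315]
tool_rot: [0.114, 0.994, 0.0, 0.0]
force: [0.3, -0.5, -1.0]
finger_gap: 0.207
```

Request:
{"api": "send_rows", "payload": {
  "motion": [
    {"gripper": 15, "travel": [0, 0, 0.5], "rotation": [0, 0, 0]},
    {"gripper": 15, "travel": [0, 0, 0.5], "rotation": [0, 0, 0]},
    {"gripper": 15, "travel": [0, 0, 0.5], "rotation": [0, 0, 0]}
  ]
}}

```text
t: 9.45
tcp_pos: [0.4388, 0.0339, 0.13]
tool_rot: [0.114, 0.994, 0.0, 0.0]
force: [0.2, -0.3, -1.3]
finger_gap: 0.201
```

Request:
{"api": "send_rows", "payload": {
  "motion": [
    {"gripper": 15, "travel": [0, 0, 0.5], "rotation": [0, 0, 0]},
    {"gripper": 15, "travel": [0, 0, 0.5], "rotation": [0, 0, 0]},
    {"gripper": 15, "travel": [0, 0, 0.5], "rotation": [0, 0, 0]}
  ]
}}

```text
t: 9.7
tcp_pos: [0.4388, 0.0339, 0.1285]
tool_rot: [0.114, 0.994, -0.0, 0.0]
force: [-0.4, -0.8, -1.5]
finger_gap: 0.205
```

Request:
{"api": "send_rows", "payload": {
  "motion": [
    {"gripper": 15, "travel": [0, 0, 0.7], "rotation": [0, 0, 0]},
    {"gripper": 15, "travel": [0, 0, 0.7], "rotation": [0, 0, 0]},
    {"gripper": 15, "travel": [0, 0, 0.6], "rotation": [0, 0, 0]}
  ]
}}

```text
t: 9.95
tcp_pos: [0.4387, 0.0339, 0.1264]
tool_rot: [0.114, 0.994, -0.0, -0.0]
force: [-1.3, -0.5, -1.3]
finger_gap: 0.204
```

Request:
{"api": "send_rows", "payload": {
  "motion": [
    {"gripper": 15, "travel": [0, 0, 0.7], "rotation": [0, 0, 0]},
    {"gripper": 15, "travel": [0, 0, 0.7], "rotation": [0, 0, 0]},
    {"gripper": 15, "travel": [0, 0, 0.6], "rotation": [0, 0, 0]}
  ]
}}

```text
t: 10.2
tcp_pos: [0.4387, 0.0339, 0.1244]
tool_rot: [0.114, 0.994, -0.0, -0.0]
force: [-0.8, -0.4, -1.2]
finger_gap: 0.204
```

Request:
{"api": "send_rows", "payload": {
  "motion": [
    {"gripper": 15, "travel": [0, 0, 0.7], "rotation": [0, 0, 0]},
    {"gripper": 15, "travel": [0, 0, 0.7], "rotation": [0, 0, 0]},
    {"gripper": 15, "travel": [0, 0, 0.6], "rotation": [0, 0, 0]}
  ]
}}

```text
t: 10.45
tcp_pos: [0.4387, 0.0339, 0.1224]
tool_rot: [0.114, 0.994, 0.0, -0.0]
force: [0.2, -0.7, -0.4]
finger_gap: 0.203
```

Request:
{"api": "send_rows", "payload": {
  "motion": [
    {"gripper": 15, "travel": [0, 0, 0.7], "rotation": [0, 0, 0]},
    {"gripper": 15, "travel": [0, 0, 0.7], "rotation": [0, 0, 0]},
    {"gripper": 15, "travel": [0, 0, 0.6], "rotation": [0, 0, 0]}
  ]
}}

```text
t: 10.7
tcp_pos: [0.4387, 0.0339, 0.1204]
tool_rot: [0.114, 0.994, -0.0, -0.0]
force: [0.2, -0.2, -1.1]
finger_gap: 0.205
```

Request:
{"api": "send_rows", "payload": {
  "motion": [
    {"gripper": 15, "travel": [0, 0, 0.7], "rotation": [0, 0, 0]},
    {"gripper": 15, "travel": [0, 0, 0.7], "rotation": [0, 0, 0]},
    {"gripper": 15, "travel": [0, 0, 0.6], "rotation": [0, 0, 0]}
  ]
}}

```text
t: 10.95
tcp_pos: [0.4387, 0.0339, 0.1184]
tool_rot: [0.114, 0.994, 0.0, -0.0]
force: [0.7, -1.6, -1.1]
finger_gap: 0.204
```

Request:
{"api": "send_rows", "payload": {
  "motion": [
    {"gripper": 15, "travel": [0, 0, 0.7], "rotation": [0, 0, 0]},
    {"gripper": 15, "travel": [0, 0, 0.7], "rotation": [0, 0, 0]},
    {"gripper": 15, "travel": [0, 0, 0.6], "rotation": [0, 0, 0]}
  ]
}}

```text
t: 11.2
tcp_pos: [0.4387, 0.0339, 0.1164]
tool_rot: [0.114, 0.994, -0.0, -0.0]
force: [-0.8, -1.1, -2.2]
finger_gap: 0.204
```

Request:
{"api": "send_rows", "payload": {
  "motion": [
    {"gripper": 15, "travel": [0, 0, 0.7], "rotation": [0, 0, 0]},
    {"gripper": 15, "travel": [0, 0, 0.7], "rotation": [0, 0, 0]},
    {"gripper": 15, "travel": [0, 0, 0.6], "rotation": [0, 0, 0]}
  ]
}}

```text
t: 11.45
tcp_pos: [0.4387, 0.0339, 0.1144]
tool_rot: [0.114, 0.994, 0.0, -0.0]
force: [-0.9, 0.2, -0.8]
finger_gap: 0.208
```

Request:
{"api": "send_rows", "payload": {
  "motion": [
    {"gripper": 15, "travel": [0, 0, 0.7], "rotation": [0, 0, 0]},
    {"gripper": 15, "travel": [0, 0, 0.7], "rotation": [0, 0, 0]},
    {"gripper": 15, "travel": [0, 0, 0.6], "rotation": [0, 0, 0]}
  ]
}}

```text
t: 11.7
tcp_pos: [0.4388, 0.0339, 0.1124]
tool_rot: [0.114, 0.994, 0.0, 0.0]
force: [-0.4, -0.5, -0.5]
finger_gap: 0.209
```

Request:
{"api": "send_rows", "payload": {
  "motion": [
    {"gripper": 15, "travel": [0, 0, 0.5], "rotation": [0, 0, 0]},
    {"gripper": 15, "travel": [0, 0, 0.5], "rotation": [0, 0, 0]},
    {"gripper": 15, "travel": [0, 0, 0.5], "rotation": [0, 0, 0]}
  ]
}}

```text
t: 11.95
tcp_pos: [0.4389, 0.0338, 0.1111]
tool_rot: [0.114, 0.994, -0.0, 0.0]
force: [-0.4, -0.5, 2.6]
finger_gap: 0.204
```

Contact. Pressing slightly more.

Request:
{"api": "send_rows", "payload": {
  "motion": [
    {"gripper": 15, "travel": [0, 0, 0.3], "rotation": [0, 0, 0]},
    {"gripper": 15, "travel": [0, 0, 0], "rotation": [0, 0, 0]},
    {"gripper": 15, "travel": [0, 0, 0], "rotation": [0, 0, 0]}
  ]
}}

```text
t: 12.2
tcp_pos: [0.4392, 0.0338, 0.111]
tool_rot: [0.114, 0.994, -0.0, 0.001]
force: [-0.6, -0.1, 3.6]
finger_gap: 0.208
```

Request:
{"api": "send_rows", "payload": {
  "motion": [
    {"gripper": 15, "travel": [0, 0, 0.5], "rotation": [0, 0, 0]},
    {"gripper": 15, "travel": [0, 0, 0.3], "rotation": [0, 0, 0]},
    {"gripper": 15, "travel": [0, 0, 0], "rotation": [0, 0, 0]},
    {"gripper": 15, "travel": [0, 0, 0], "rotation": [0, 0, 0]}
  ]
}}

```text
t: 12.53
tcp_pos: [0.4399, 0.0336, 0.1107]
tool_rot: [0.114, 0.994, -0.0, 0.001]
force: [-0.3, -0.9, 6.4]
finger_gap: 0.209
```

The rod is bottomed at about 8 N with its top at roughly z 0.142. Easing off, releasing and retreating upwards.

Request:
{"api": "send_rows", "payload": {
  "motion": [
    {"gripper": 15, "travel": [0, 0, -1.2], "rotation": [0, 0, 0]},
    {"gripper": 45, "travel": [0, 0, 0], "rotation": [0, 0, 0]},
    {"gripper": 45, "travel": [0, 0, 0], "rotation": [0, 0, 0]},
    {"gripper": 45, "travel": [0, 0, 0], "rotation": [0, 0, 0]},
    {"gripper": 45, "travel": [0, 0, 0], "rotation": [0, 0, 0]},
    {"gripper": 45, "travel": [0, 0, -10], "rotation": [0, 0, 0]},
    {"gripper": 45, "travel": [0, 0, -30], "rotation": [0, 0, 0]},
    {"gripper": 45, "travel": [0, 0, -35], "rotation": [0, 0, 0]},
    {"gripper": 45, "travel": [0, 0, -35], "rotation": [0, 0, 0]},
    {"gripper": 45, "travel": [0, 0, -35], "rotation": [0, 0, 0]},
    {"gripper": 45, "travel": [0, 0, -35], "rotation": [0, 0, 0]},
    {"gripper": 45, "travel": [0, 0, -35], "rotation": [0, 0, 0]}
  ]
}}

```text
t: 13.53
tcp_pos: [0.438, 0.0341, 0.3277]
tool_rot: [0.114, 0.994, 0.0, -0.0]
force: [-0.4, -1.0, -0.8]
finger_gap: 0.525
```

Request:
{"api": "send_rows", "payload": {
  "motion": [
    {"gripper": 45, "travel": [0, 0, -10], "rotation": [0, 0, 0]},
    {"gripper": 45, "travel": [-25.5, 28.2, 0], "rotation": [0, 0, 0]},
    {"gripper": 45, "travel": [-25.5, 28.2, 0], "rotation": [0, 0, 0]},
    {"gripper": 45, "travel": [-25.5, 28.2, 0], "rotation": [0, 0, 0]},
    {"gripper": 45, "travel": [-25.5, 28.2, 0], "rotation": [0, 0, 0]},
    {"gripper": 45, "travel": [0, 0, 0], "rotation": [0, 0, 0]},
    {"gripper": 45, "travel": [0, 0, 0], "rotation": [0, 0, 0]}
  ]
}}

```text
t: 14.12
tcp_pos: [0.5641, 0.1216, 0.3345]
tool_rot: [0.113, 0.994, -0.0, -0.001]
force: [-0.6, -0.5, -0.0]
finger_gap: 0.529
```

```bash
python3 - <<'E'
from h import *
s=manip.sense();print(s["tcp_pos"],s["tool_rot"],s["force"])
out=[]
for n,k in(("wrist",1.6),("side",2)):
    c=manip.calibration(n);im=manip.snapshot(n)
    cv2.imwrite(f"pics/k_{n}.png",im[:,:,::-1])
    if n=="wrist": v0,u0,h,w=40,100,240,320
    else: v0,u0,h,w=180,230,120,160
    P=lambda *q:proj(c,q)
    print(n,"knobtop",P(.564,.1206,.255),"rodtop",P(.4373,.035,.142),"sock",P(.4373,.035,.075),"col",P(.5445,.0135,.27))
    out.append(cv2.resize(cv2.convertScaleAbs(im[v0:v0+h,u0:u0+w,::-1],alpha=k),(400,300),interpolation=cv2.INTER_CUBIC))
cv2.imwrite("pics/m3.png",cv2.resize(np.hstack(out),None,fx=1,fy=1))
E
```

```text
[0.5641 0.1216 0.3345] [ 0.1127  0.9936 -0.0002 -0.0013] [-0.6182 -0.5316 -0.0374]
wrist knobtop [274.4301 201.4576] rodtop [172.8646  83.1913] sock [189.2624  89.0107] col [136.6216 212.1764]
side knobtop [247.7218 227.7885] rodtop [316.511  255.1504] sock [315.2506 270.6877] col [281.8309 194.8274]
```

View pics/m3.png

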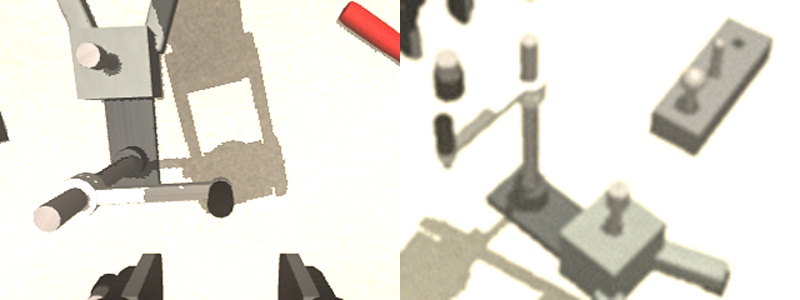

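The rod stands alone in the socket, with its top at about (170,84) in the wrist image. The knob top is at about (275,201), matching the prediction of (274.4,201.5). Descending on the knob and gripping it.

Request:
{"api": "send_rows", "payload": {
  "motion": [
    {"gripper": 45, "travel": [0, -1, 30], "rotation": [0, 0, 0]},
    {"gripper": 45, "travel": [0, 0, 30], "rotation": [0, 0, 0]},
    {"gripper": 45, "travel": [0, 0, 25], "rotation": [0, 0, 0]},
    {"gripper": 45, "travel": [0, 0, 15], "rotation": [0, 0, 0]},
    {"gripper": 45, "travel": [0, 0, 10], "rotation": [0, 0, 0]},
    {"gripper": 45, "travel": [0, 0, 0], "rotation": [0, 0, 0]},
    {"gripper": 45, "travel": [0, 0, 0], "rotation": [0, 0, 0]}
  ]
}}

```text
t: 14.8
tcp_pos: [0.5631, 0.1193, 0.2267]
tool_rot: [0.114, 0.993, -0.0, 0.0]
force: [0.6, 0.1, 1.4]
finger_gap: 0.53
```

Request:
{"api": "send_rows", "payload": {
  "motion": [
    {"gripper": 10, "travel": [0, 0, 0], "rotation": [0, 0, 0]},
    {"gripper": 10, "travel": [0, 0, 0], "rotation": [0, 0, 0]},
    {"gripper": 10, "travel": [0, 0, 0], "rotation": [0, 0, 0]},
    {"gripper": 10, "travel": [0, 0, 0], "rotation": [0, 0, 0]},
    {"gripper": 10, "travel": [0, 0, 0], "rotation": [0, 0, 0]},
    {"gripper": 10, "travel": [0, 0, 0], "rotation": [0, 0, 0]}
  ],
  "newtons": 25
}}

```text
t: 15.3
tcp_pos: [0.5639, 0.12, 0.2268]
tool_rot: [0.114, 0.994, 0.0, 0.001]
force: [0.0, 0.7, 2.7]
finger_gap: 0.119
```

Request:
{"api": "send_rows", "payload": {
  "motion": [
    {"gripper": 0, "travel": [0, 0, 0], "rotation": [0, 0, 0]},
    {"gripper": 0, "travel": [0, 0, 0], "rotation": [0, 0, 0]},
    {"gripper": 0, "travel": [0, 0, 0], "rotation": [0, 0, 0]},
    {"gripper": 0, "travel": [0, 0, 0], "rotation": [0, 0, 0]}
  ]
}}

```text
t: 15.63
tcp_pos: [0.5634, 0.1194, 0.2261]
tool_rot: [0.114, 0.994, -0.0, 0.0]
force: [-0.3, -0.6, 1.8]
finger_gap: -0.004
```

```bash
python3 - <<'E'
from h import *
s=manip.sense();print(s["tcp_pos"],s["force"],s["finger_gap"])
c=manip.calibration("wrist");im=manip.snapshot("wrist")
print(proj(c,[.564,.1206,.255]),proj(c,[.4373,.035,.142]))
cv2.imwrite("pics/m4.png",cv2.resize(cv2.convertScaleAbs(im[180:360,150:400,::-1],alpha=1.8),None,fx=3,fy=3,interpolation=cv2.INTER_CUBIC))
E
```

```text
[0.5634 0.1194 0.2261] [-0.307  -0.597   1.7618] -0.004384971796441131
[277.855  256.8247] [130.1733  67.3685]
```

View pics/m4.png

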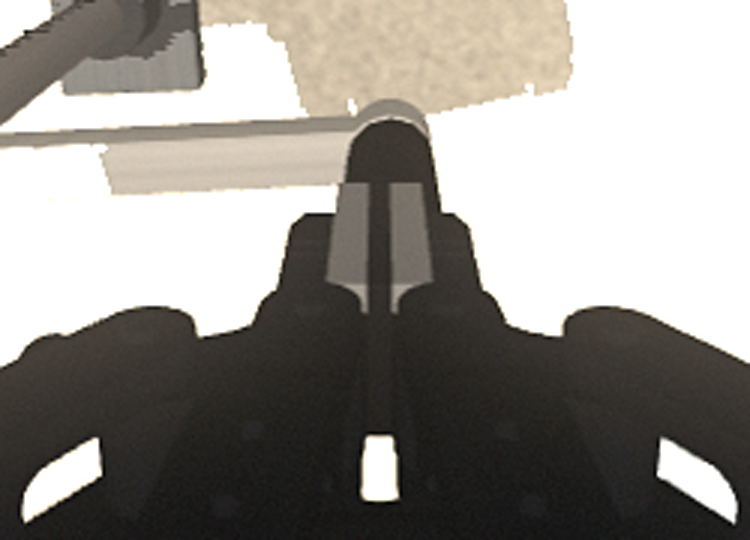

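```bash
python3 - <<'E'
from h import *
c=manip.calibration("wrist");s=manip.sense();p=s["tcp_pos"];print(s["q"])
print("tcp",proj(c,p),"tip front edge +-11 in x",proj(c,p+[-.011,0,0]),proj(c,p+[.011,0,0]), "grasp",proj(c,p+[0,0,.019]))
for z in(.21,.2166,.222):print(z,atz(c,280,219.5,z), atz(c,150+345/3,180+160/3,z),atz(c,150+437/3,180+160/3,z))
E
```

```text
[ 0.0153  0.4344  1.5312 -0.0006  1.1761 -1.3275]
tcp [275.4254 235.4084] tip front edge +-11 in x [271.1177 217.9275] [279.6021 252.3551] grasp [275.3327 248.3208]
0.21 [0.5596 0.1232 0.21  ] [0.5665 0.1119 0.21  ] [0.5709 0.1309 0.21  ]
0.2166 [0.5575 0.1236 0.2166] [0.5642 0.1127 0.2166] [0.5684 0.1311 0.2166]
0.222 [0.5558 0.124  0.222 ] [0.5622 0.1133 0.222 ] [0.5664 0.1312 0.222 ]
```

The fingers closed fully without the knob, and there is a steady 2 N contact. I'll look from the side before acting.

```bash
python3 - <<'E'
from h import *
s=manip.sense();p=s["tcp_pos"]
c=manip.calibration("side");im=manip.snapshot("side")
u,v=proj(c,p).astype(int);v0,u0=v-35,u-40;print(u0,v0,proj(c,p),"arm/knobbot",proj(c,[.564,.1206,.2166]),"knobtop",proj(c,[.564,.1206,.2566]),"ptr",proj(c,[.564,.1206,.19]))
a=cv2.imread("pics/side0.png")
f=lambda x:cv2.resize(cv2.convertScaleAbs(x[v0:v0+75,u0-10:u0+40],alpha=2.5),(400,600),interpolation=cv2.INTER_CUBIC)
cv2.imwrite("pics/m5.png",np.hstack([f(a),f(im[:,:,::-1])]))
E
```

```text
209 200 [249.1273 235.5909] arm/knobbot [248.8829 238.4097] knobtop [247.6719 227.3324] ptr [249.6483 245.4192]
```

View pics/m5.png

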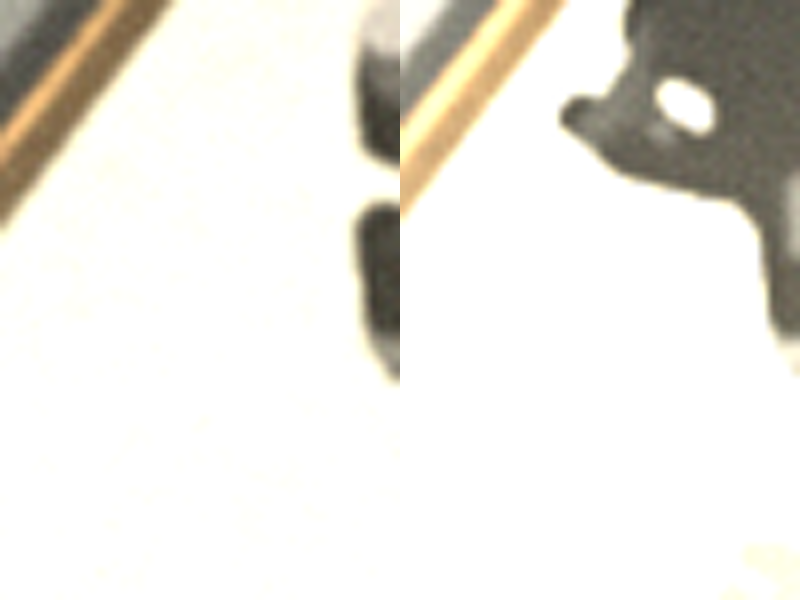

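The side crops show the knob hasn't moved. The geometry in the earlier wrist pictures puts the real fingertips about 28 mm above the reported TCP. They are therefore resting on the knob's top, with a light 2 N contact. I'll lift, open, and go about 20 mm lower to grip.

Request:
{"api": "send_rows", "payload": {
  "motion": [
    {"gripper": 0, "travel": [0, 0, -10], "rotation": [0, 0, 0]},
    {"gripper": 45, "travel": [-1.5, 2.4, -5], "rotation": [0, 0, 0]},
    {"gripper": 45, "travel": [0, 0, 0], "rotation": [0, 0, 0]},
    {"gripper": 45, "travel": [0, 0, 0], "rotation": [0, 0, 0]},
    {"gripper": 45, "travel": [0, 0, 0], "rotation": [0, 0, 0]},
    {"gripper": 45, "travel": [0, 0, 10], "rotation": [0, 0, 0]},
    {"gripper": 45, "travel": [0, 0, 10], "rotation": [0, 0, 0]},
    {"gripper": 45, "travel": [0, 0, 8], "rotation": [0, 0, 0]},
    {"gripper": 45, "travel": [0, 0, 6], "rotation": [0, 0, 0]},
    {"gripper": 45, "travel": [0, 0, 0], "rotation": [0, 0, 0]}
  ]
}}

```text
t: 16.57
tcp_pos: [0.5638, 0.1216, 0.2047]
tool_rot: [0.114, 0.994, -0.0, -0.002]
force: [0.1, -0.7, -1.1]
finger_gap: 0.53
```

Request:
{"api": "send_rows", "payload": {
  "motion": [
    {"gripper": 5, "travel": [0, 0, 0], "rotation": [0, 0, 0]},
    {"gripper": 5, "travel": [0, 0, 0], "rotation": [0, 0, 0]},
    {"gripper": 5, "travel": [0, 0, 0], "rotation": [0, 0, 0]},
    {"gripper": 5, "travel": [0, 0, 0], "rotation": [0, 0, 0]},
    {"gripper": 5, "travel": [0, 0, 0], "rotation": [0, 0, 0]},
    {"gripper": 5, "travel": [0, 0, 0], "rotation": [0, 0, 0]},
    {"gripper": 5, "travel": [0, 0, 0], "rotation": [0, 0, 0]}
  ]
}}

```text
t: 17.15
tcp_pos: [0.5655, 0.1216, 0.2073]
tool_rot: [0.114, 0.994, -0.0, 0.0]
force: [0.6, -1.5, 0.1]
finger_gap: 0.196
```

```bash
python3 - <<'E'
from h import *
s=manip.sense();p=s["tcp_pos"][:2];print(p)
C=np.array([.5445,.0135]);a0=np.arctan2(*(p-C)[::-1]);a1=np.arctan2(.0215,-.1079);print(np.degrees([a0,a1]),np.linalg.norm(p-C))
from scipy.spatial.transform import Rotation as R
M=R.from_quat(s["tool_rot"]).as_matrix()
a=np.linspace(a0,a1,13);P=np.stack([C[0]+.11*np.cos(a),C[1]+.11*np.sin(a),0*a],1)
print(np.round(np.diff(P,axis=0)@M*1000,1).tolist())
E
```

```text
[0.5655 0.1216]
[ 79.0103 168.7309] 0.11008527529392811
[[14.3, -1.4, -0.0], [14.0, -3.3, -0.0], [13.4, -5.1, -0.0], [12.6, -6.8, -0.0], [11.6, -8.4, -0.0], [10.5, -9.8, -0.0], [9.1, -11.1, -0.0], [7.6, -12.2, -0.0], [5.9, -13.1, 0.0], [4.2, -13.7, 0.0], [2.4, -14.2, 0.0], [0.5, -14.3, 0.0]]
```

Request:
{"api": "send_rows", "payload": {
  "motion": [
    {"gripper": 5, "travel": [14.3, -1.4, 0]},
    {"gripper": 5, "travel": [14.0, -3.3, 0]},
    {"gripper": 5, "travel": [13.4, -5.1, 0]},
    {"gripper": 5, "travel": [12.6, -6.8, 0]},
    {"gripper": 5, "travel": [11.6, -8.4, 0]},
    {"gripper": 5, "travel": [10.5, -9.8, 0]},
    {"gripper": 5, "travel": [9.1, -11.1, 0]},
    {"gripper": 5, "travel": [7.6, -12.2, 0]},
    {"gripper": 5, "travel": [5.9, -13.1, 0]},
    {"gripper": 5, "travel": [4.2, -13.7, 0]},
    {"gripper": 5, "travel": [2.4, -14.2, 0]},
    {"gripper": 5, "travel": [0.5, -14.3, 0]}
  ]
}}

```text
validation failed for argument at $.mo...
```

Request:
{"api": "send_rows", "payload": {
  "motion": [
    {"gripper": 5, "travel": [0, 0, 0]},
    {"gripper": 5, "travel": [0, 0, 0]},
    {"gripper": 5, "travel": [0, 0, 0]}
  ]
}}

```text
validation failed for argument at $.mo...
```

Request:
{"api": "send_rows", "payload": {
  "motion": [
    {"gripper": 5, "travel": [14.3, -1.4, 0], "rotation": [0, 0, 0]},
    {"gripper": 5, "travel": [14.0, -3.3, 0], "rotation": [0, 0, 0]},
    {"gripper": 5, "travel": [13.4, -5.1, 0], "rotation": [0, 0, 0]},
    {"gripper": 5, "travel": [12.6, -6.8, 0], "rotation": [0, 0, 0]},
    {"gripper": 5, "travel": [11.6, -8.4, 0], "rotation": [0, 0, 0]},
    {"gripper": 5, "travel": [10.5, -9.8, 0], "rotation": [0, 0, 0]},
    {"gripper": 5, "travel": [9.1, -11.1, 0], "rotation": [0, 0, 0]},
    {"gripper": 5, "travel": [7.6, -12.2, 0], "rotation": [0, 0, 0]},
    {"gripper": 5, "travel": [5.9, -13.1, 0], "rotation": [0, 0, 0]},
    {"gripper": 5, "travel": [4.2, -13.7, 0], "rotation": [0, 0, 0]},
    {"gripper": 5, "travel": [2.4, -14.2, 0], "rotation": [0, 0, 0]},
    {"gripper": 5, "travel": [0.5, -14.3, 0], "rotation": [0, 0, 0]}
  ]
}}

```text
t: 18.15
tcp_pos: [0.4387, 0.0346, 0.2078]
tool_rot: [0.114, 0.994, 0.0, 0.003]
force: [5.3, -0.4, -4.0]
finger_gap: 0.197
```

Request:
{"api": "send_rows", "payload": {
  "motion": [
    {"gripper": 5, "travel": [0, 0, 0], "rotation": [0, 0, 0]},
    {"gripper": 5, "travel": [0, 0, 0], "rotation": [0, 0, 0]},
    {"gripper": 5, "travel": [0, 0, 0], "rotation": [0, 0, 0]}
  ]
}}

```text
t: 18.4
tcp_pos: [0.4386, 0.035, 0.2076]
tool_rot: [0.114, 0.993, -0.0, 0.002]
force: [5.2, -1.8, -3.1]
finger_gap: 0.202
```

Request:
{"api": "send_rows", "payload": {
  "motion": [
    {"gripper": 5, "travel": [-1.0, -0.7, 1], "rotation": [0, 0, 0]},
    {"gripper": 5, "travel": [0, 0, 2], "rotation": [0, 0, 0]},
    {"gripper": 5, "travel": [0, 0, 3], "rotation": [0, 0, 0]},
    {"gripper": 5, "travel": [0, 0, 3], "rotation": [0, 0, 0]},
    {"gripper": 5, "travel": [0, 0, 3], "rotation": [0, 0, 0]},
    {"gripper": 5, "travel": [0, 0, 3], "rotation": [0, 0, 0]},
    {"gripper": 5, "travel": [0, 0, 2], "rotation": [0, 0, 0]},
    {"gripper": 5, "travel": [0, 0, 1], "rotation": [0, 0, 0]}
  ]
}}

```text
t: 19.07
tcp_pos: [0.4376, 0.0343, 0.1889]
tool_rot: [0.114, 0.994, 0.0, 0.0]
force: [2.9, 0.9, 2.1]
finger_gap: 0.195
```

Request:
{"api": "send_rows", "payload": {
  "motion": [
    {"gripper": 5, "travel": [0, 0, 2], "rotation": [0, 0, 0]},
    {"gripper": 5, "travel": [0, 0, 3], "rotation": [0, 0, 0]},
    {"gripper": 5, "travel": [0, 0, 3], "rotation": [0, 0, 0]},
    {"gripper": 5, "travel": [0, 0, 3], "rotation": [0, 0, 0]},
    {"gripper": 5, "travel": [0, 0, 2], "rotation": [0, 0, 0]},
    {"gripper": 5, "travel": [0, 0, 1], "rotation": [0, 0, 0]},
    {"gripper": 5, "travel": [0, 0, 0], "rotation": [0, 0, 0]}
  ]
}}

```text
t: 19.65
tcp_pos: [0.4376, 0.0342, 0.1749]
tool_rot: [0.114, 0.994, -0.0, 0.0]
force: [4.9, -0.8, 2.2]
finger_gap: 0.197
```

```bash
python3 - <<'E'
from h import *
s=manip.sense();p=s["tcp_pos"];out=[]
for n in("wrist","side"):
    c=manip.calibration(n);im=manip.snapshot(n);cv2.imwrite(f"pics/l_{n}.png",im[:,:,::-1])
    print(n,"rodtop",proj(c,[.4373,.035,.142]),"ptr",proj(c,[p[0],p[1],.156]))
    v0,u0,h,w=(140,205,112,150) if n=="wrist" else (205,280,75,100)
    out.append(cv2.resize(cv2.convertScaleAbs(im[v0:v0+h,u0:u0+w,::-1],alpha=2),(400,300),interpolation=cv2.INTER_CUBIC))
cv2.imwrite("pics/m6.png",np.hstack(out))
E
```

```text
wrist rodtop [276.5208 217.5733] ptr [275.4839 224.795 ]
side rodtop [316.511  255.1504] ptr [316.8571 251.4399]
```

View pics/m6.png

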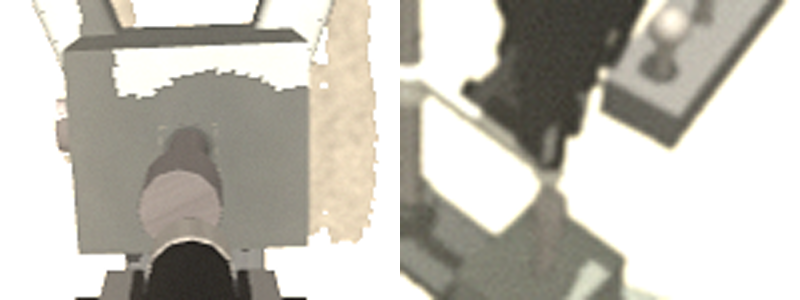

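The wrist view shows the rod-top disc at u≈272 and the knob/pointer at u≈276. The rod leans slightly, about 2.5 mm to -y. I'll shift the pointer 2.5 mm in -y and keep lowering.

Request:
{"api": "send_rows", "payload": {
  "motion": [
    {"gripper": 5, "travel": [-0.8, -2.4, 1], "rotation": [0, 0, 0]},
    {"gripper": 5, "travel": [0, 0, 2], "rotation": [0, 0, 0]},
    {"gripper": 5, "travel": [0, 0, 2], "rotation": [0, 0, 0]},
    {"gripper": 5, "travel": [0, 0, 2], "rotation": [0, 0, 0]},
    {"gripper": 5, "travel": [0, 0, 1], "rotation": [0, 0, 0]},
    {"gripper": 5, "travel": [0, 0, 0], "rotation": [0, 0, 0]}
  ]
}}

```text
t: 20.25
tcp_pos: [0.4372, 0.0318, 0.1668]
tool_rot: [0.114, 0.994, -0.0, -0.0]
force: [3.1, -0.7, 2.1]
finger_gap: 0.197
```

Request:
{"api": "send_rows", "payload": {
  "motion": [
    {"gripper": 5, "travel": [0, 0, 0.7], "rotation": [0, 0, 0]},
    {"gripper": 5, "travel": [0, 0, 0.7], "rotation": [0, 0, 0]},
    {"gripper": 5, "travel": [0, 0, 0.6], "rotation": [0, 0, 0]}
  ]
}}

```text
t: 20.5
tcp_pos: [0.4372, 0.0318, 0.165]
tool_rot: [0.114, 0.994, -0.0, -0.0]
force: [2.7, 0.1, 3.0]
finger_gap: 0.194
```

Request:
{"api": "send_rows", "payload": {
  "motion": [
    {"gripper": 5, "travel": [0, 0, 0.5], "rotation": [0, 0, 0]},
    {"gripper": 5, "travel": [0, 0, 0.5], "rotation": [0, 0, 0]},
    {"gripper": 5, "travel": [0, 0, 0.3], "rotation": [0, 0, 0]}
  ]
}}

```text
t: 20.75
tcp_pos: [0.4372, 0.0318, 0.1637]
tool_rot: [0.114, 0.994, -0.0, -0.0]
force: [3.1, -1.0, 2.0]
finger_gap: 0.197
```

Request:
{"api": "send_rows", "payload": {
  "motion": [
    {"gripper": 5, "travel": [0, 0, 0.5], "rotation": [0, 0, 0]},
    {"gripper": 5, "travel": [0, 0, 0.5], "rotation": [0, 0, 0]},
    {"gripper": 5, "travel": [0, 0, 0.3], "rotation": [0, 0, 0]}
  ]
}}

```text
t: 21.0
tcp_pos: [0.4373, 0.0318, 0.1624]
tool_rot: [0.114, 0.994, -0.0, -0.0]
force: [2.8, -0.8, 3.1]
finger_gap: 0.198
```

Request:
{"api": "send_rows", "payload": {
  "motion": [
    {"gripper": 5, "travel": [0, 0, 0.4], "rotation": [0, 0, 0]},
    {"gripper": 5, "travel": [0, 0, 0.4], "rotation": [0, 0, 0]},
    {"gripper": 5, "travel": [0, 0, 0.4], "rotation": [0, 0, 0]}
  ]
}}

```text
t: 21.25
tcp_pos: [0.4373, 0.0318, 0.1612]
tool_rot: [0.114, 0.994, -0.0, -0.0]
force: [2.7, -0.3, 2.3]
finger_gap: 0.201
```

Request:
{"api": "send_rows", "payload": {
  "motion": [
    {"gripper": 5, "travel": [0, 0, 0.4], "rotation": [0, 0, 0]},
    {"gripper": 5, "travel": [0, 0, 0.4], "rotation": [0, 0, 0]},
    {"gripper": 5, "travel": [0, 0, 0.4], "rotation": [0, 0, 0]}
  ]
}}

```text
t: 21.5
tcp_pos: [0.4373, 0.0318, 0.16]
tool_rot: [0.114, 0.994, 0.0, -0.0]
force: [1.8, -0.3, 2.5]
finger_gap: 0.198
```

Request:
{"api": "send_rows", "payload": {
  "motion": [
    {"gripper": 5, "travel": [0, 0, 0.4], "rotation": [0, 0, 0]},
    {"gripper": 5, "travel": [0, 0, 0.4], "rotation": [0, 0, 0]},
    {"gripper": 5, "travel": [0, 0, 0.4], "rotation": [0, 0, 0]}
  ]
}}

```text
t: 21.75
tcp_pos: [0.4374, 0.0318, 0.1589]
tool_rot: [0.114, 0.994, 0.0, -0.0]
force: [1.7, -0.8, 5.5]
finger_gap: 0.196
```

Request:
{"api": "send_rows", "payload": {
  "motion": [
    {"gripper": 5, "travel": [0, 0, 0.3], "rotation": [0, 0, 0]},
    {"gripper": 5, "travel": [0, 0, 0], "rotation": [0, 0, 0]},
    {"gripper": 5, "travel": [0, 0, 0], "rotation": [0, 0, 0]}
  ]
}}

```text
t: 22.0
tcp_pos: [0.4375, 0.0318, 0.1589]
tool_rot: [0.114, 0.994, -0.0, 0.0]
force: [1.6, -0.9, 5.5]
finger_gap: 0.201
```

The pointer has touched at about 3 N above the friction force. Releasing with no lift, then checking before retreating.

Request:
{"api": "send_rows", "payload": {
  "motion": [
    {"gripper": 25, "travel": [0, 0, 0], "rotation": [0, 0, 0]},
    {"gripper": 45, "travel": [0, 0, 0], "rotation": [0, 0, 0]},
    {"gripper": 45, "travel": [0, 0, 0], "rotation": [0, 0, 0]},
    {"gripper": 45, "travel": [0, 0, 0], "rotation": [0, 0, 0]},
    {"gripper": 45, "travel": [0, 0, 0], "rotation": [0, 0, 0]},
    {"gripper": 45, "travel": [0, 0, -5], "rotation": [0, 0, 0]},
    {"gripper": 45, "travel": [0, 0, -10], "rotation": [0, 0, 0]},
    {"gripper": 45, "travel": [0, 0, -20], "rotation": [0, 0, 0]}
  ]
}}

```text
t: 22.67
tcp_pos: [0.4356, 0.0321, 0.1927]
tool_rot: [0.114, 0.994, 0.0, -0.003]
force: [0.5, -0.2, -0.5]
finger_gap: 0.526
```

Request:
{"api": "send_rows", "payload": {
  "motion": [
    {"gripper": 45, "travel": [0, 0, -30], "rotation": [0, 0, 0]},
    {"gripper": 45, "travel": [0, 0, -30], "rotation": [0, 0, 0]},
    {"gripper": 45, "travel": [0, 0, -30], "rotation": [0, 0, 0]},
    {"gripper": 45, "travel": [0, 0, -30], "rotation": [0, 0, 0]},
    {"gripper": 45, "travel": [0, 0, -10], "rotation": [0, 0, 0]},
    {"gripper": 45, "travel": [0, -30, 0], "rotation": [0, 0, 0]},
    {"gripper": 45, "travel": [0, -35, 0], "rotation": [0, 0, 0]},
    {"gripper": 45, "travel": [0, -35, 0], "rotation": [0, 0, 0]},
    {"gripper": 45, "travel": [0, -35, 0], "rotation": [0, 0, 0]},
    {"gripper": 45, "travel": [0, -30, 0], "rotation": [0, 0, 0]},
    {"gripper": 45, "travel": [0, 0, 0], "rotation": [0, 0, 0]},
    {"gripper": 45, "travel": [0, 0, 0], "rotation": [0, 0, 0]}
  ]
}}

```text
t: 23.67
tcp_pos: [0.3998, -0.13, 0.3238]
tool_rot: [0.116, 0.993, 0.0, -0.0]
force: [-0.2, -0.6, 0.2]
finger_gap: 0.527
```

```bash
python3 - <<'E'
from h import *
s=manip.sense();print(s["t"],s["tcp_pos"],s["force"]);out=[]
for n in("side","top"):
    c=manip.calibration(n);im=manip.snapshot(n)
    print(n,"rodtop",proj(c,[.4375,.032,.142]),"knobtop",proj(c,[.4375,.032,.208]))
    v0,u0,h,w=(215,270,75,100) if n=="side" else (200,215,75,100)
    out.append(cv2.resize(cv2.convertScaleAbs(im[v0:v0+h,u0:u0+w,::-1],alpha=2),(400,300),interpolation=cv2.INTER_CUBIC))
cv2.imwrite("pics/m7.png",np.hstack(out))
E
```

```text
23.6667 [ 0.3998 -0.13    0.3238] [-0.2188 -0.6442  0.2368]
side rodtop [317.0674 254.2062] knobtop [318.4599 237.3875]
top rodtop [259.9699 253.764 ] knobtop [258.588  253.7737]
```

The viewer limit is reached, so I'll check the knob numerically.

```bash
python3 - <<'E'
from h import *
for n in("side","top"):
    c=manip.calibration(n);im=cv2.cvtColor(manip.snapshot(n),cv2.COLOR_RGB2GRAY)
    u,v=proj(c,[.4375,.032,.188]).astype(int);w=im[v-18:v+19,u-14:u+15]
    m=(w<28).astype(np.uint8);k,l,st,ce=cv2.connectedComponentsWithStats(m)
    print(n,"expected knob centre",proj(c,[.4375,.032,.188]))
    for i in range(1,k):
        if st[i,4]>8:print(st[i],ce[i]+[u-14,v-18])
    if n=="side":print(im[v-14:v+26,u-7:u+8:2])
E
```

```text
side expected knob centre [318.0234 242.6538]
[[149 151 153 150 148 148 147 148]
 [151 150 151 150 148 150 148 147]
 [148 149 150 150 147 150 150 148]
 [147 151 146 151 150 150 149 143]
 [148 150 149 150 153 152 148 147]
 [151 149 152 150 152 153 151 145]
 [150 149 147 132 135 153 150 148]
 [149 149 127  85  89 132 152 148]
 [152 151 100  43  46  97 148 151]
 [152 146  72  33  33  63 140 149]
 [154 142  60  32  33  46 136 148]
 [151 143  57  33  31  44 134 147]
 [150 140  50  32  33  43 136 149]
 [148 134  46  33  32  52 139 149]
 [152 135  40  29  31  54 138 130]
 [154 138  41  30  26  47 117  97]
 [154 138  37  31  31  43  88  82]
 [150 138  38  31  30  45  79  79]
 [133 135  34  31  30  48  82  80]
 [105 119  34  31  27  49  82  82]
 [ 83  88  32  29  30  53  79  80]
 [ 94  70  39  30  32  65  82  81]
 [119  83  55  40  44  78  83  82]
 [141 107  71  59  59  77  80  80]
 [145 118  75  70  74  78  79  80]
 [147 114  68  76  76  87  82  78]
 [146 101  62  71  72  94  81  79]
 [138  82  57  61  70 105  85  78]
 [122  68  58  59  69 104  95  78]
 [104  60  70  73  83  98 105  75]
 [ 91  57  76  87  87  87 119  85]
 [ 89  57  67  78  73  74 115  96]
 [ 91  55  55  64  60  66 103  93]
 [ 91  58  56  60  55  70  93  90]
 [ 93  64  58  59  56  78  93  96]
 [ 96  74  56  58  63  86  93  94]
 [ 94  86  56  57  75  90  94  95]
 [ 83  82  53  59  83  97  93  92]
 [ 64  67  55  59  87  96  93  94]
 [ 56  59  53  59  89  97  93  92]]
top expected knob centre [259.0226 253.7706]
```

The knob sits where expected in the side image: measured about (317,243), expected (318,243). The top image gave no clean blob. To rule out the fingers having dragged the arm up at release, I'll press lightly on the knob's top with shut fingers.

Request:
{"api": "send_rows", "payload": {
  "motion": [
    {"gripper": 0, "travel": [0, 33.3, 0], "rotation": [0, 0, 0]},
    {"gripper": 0, "travel": [0, 33.3, 0], "rotation": [0, 0, 0]},
    {"gripper": 0, "travel": [0, 33.3, 0], "rotation": [0, 0, 0]},
    {"gripper": 0, "travel": [0, 33.3, 0], "rotation": [0, 0, 0]},
    {"gripper": 0, "travel": [0, 33.3, 0], "rotation": [0, 0, 0]},
    {"gripper": 0, "travel": [0, 0, 30], "rotation": [0, 0, 0]},
    {"gripper": 0, "travel": [0, 0, 30], "rotation": [0, 0, 0]},
    {"gripper": 0, "travel": [0, 0, 30], "rotation": [0, 0, 0]},
    {"gripper": 0, "travel": [0, 0, 25], "rotation": [0, 0, 0]},
    {"gripper": 0, "travel": [0, 0, 10], "rotation": [0, 0, 0]},
    {"gripper": 0, "travel": [0, 0, 5], "rotation": [0, 0, 0]},
    {"gripper": 0, "travel": [0, 0, 0], "rotation": [0, 0, 0]}
  ]
}}

```text
t: 24.87
tcp_pos: [0.437, 0.0344, 0.1927]
tool_rot: [0.113, 0.994, 0.0, -0.001]
force: [-0.0, -0.0, 0.1]
finger_gap: 0.002
```

Request:
{"api": "send_rows", "payload": {
  "motion": [
    {"gripper": 0, "travel": [0, 0, 2], "rotation": [0, 0, 0]},
    {"gripper": 0, "travel": [0, 0, 1.5], "rotation": [0, 0, 0]},
    {"gripper": 0, "travel": [0, 0, 1.5], "rotation": [0, 0, 0]},
    {"gripper": 0, "travel": [0, 0, 0], "rotation": [0, 0, 0]}
  ]
}}

```text
t: 25.2
tcp_pos: [0.4382, 0.0332, 0.1891]
tool_rot: [0.114, 0.994, -0.0, 0.001]
force: [-0.7, 0.6, 0.1]
finger_gap: 0.001
```

Request:
{"api": "send_rows", "payload": {
  "motion": [
    {"gripper": 0, "travel": [0, 0, 1.5], "rotation": [0, 0, 0]},
    {"gripper": 0, "travel": [0, 0, 1.5], "rotation": [0, 0, 0]},
    {"gripper": 0, "travel": [0, 0, 1.5], "rotation": [0, 0, 0]},
    {"gripper": 0, "travel": [0, 0, 0], "rotation": [0, 0, 0]}
  ]
}}

```text
t: 25.53
tcp_pos: [0.4376, 0.0332, 0.1839]
tool_rot: [0.114, 0.994, 0.0, -0.0]
force: [-0.2, 0.5, -0.9]
finger_gap: -0.004
```

Request:
{"api": "send_rows", "payload": {
  "motion": [
    {"gripper": 0, "travel": [0, 0, 1], "rotation": [0, 0, 0]},
    {"gripper": 0, "travel": [0, 0, 1], "rotation": [0, 0, 0]},
    {"gripper": 0, "travel": [0, 0, 1], "rotation": [0, 0, 0]},
    {"gripper": 0, "travel": [0, 0, 0], "rotation": [0, 0, 0]}
  ]
}}

```text
t: 25.87
tcp_pos: [0.4376, 0.0333, 0.1809]
tool_rot: [0.114, 0.994, 0.0, -0.0]
force: [0.1, 0.7, -0.0]
finger_gap: -0.001
```

Request:
{"api": "send_rows", "payload": {
  "motion": [
    {"gripper": 0, "travel": [0, 0, 0.7], "rotation": [0, 0, 0]},
    {"gripper": 0, "travel": [0, 0, 0.7], "rotation": [0, 0, 0]},
    {"gripper": 0, "travel": [0, 0, 0.6], "rotation": [0, 0, 0]},
    {"gripper": 0, "travel": [0, 0, 0], "rotation": [0, 0, 0]}
  ]
}}

```text
t: 26.2
tcp_pos: [0.4376, 0.0333, 0.1791]
tool_rot: [0.114, 0.994, -0.0, -0.0]
force: [-1.0, 0.7, 0.5]
finger_gap: 0.0
```

Request:
{"api": "send_rows", "payload": {
  "motion": [
    {"gripper": 0, "travel": [0, 0, 0.6], "rotation": [0, 0, 0]},
    {"gripper": 0, "travel": [0, 0, 0.6], "rotation": [0, 0, 0]},
    {"gripper": 0, "travel": [0, 0, 0.6], "rotation": [0, 0, 0]},
    {"gripper": 0, "travel": [0, 0, 0], "rotation": [0, 0, 0]}
  ]
}}

```text
t: 26.53
tcp_pos: [0.438, 0.0332, 0.1784]
tool_rot: [0.114, 0.994, -0.0, 0.0]
force: [-2.3, 0.7, 9.9]
finger_gap: 0.001
```

It is stiff at once: about 8 N onto the rod with no sliding, so the pointer rests on it. Retreating.

Request:
{"api": "send_rows", "payload": {
  "motion": [
    {"gripper": 0, "travel": [0, 0, -2], "rotation": [0, 0, 0]},
    {"gripper": 0, "travel": [0, 0, -10], "rotation": [0, 0, 0]},
    {"gripper": 0, "travel": [0, 0, -30], "rotation": [0, 0, 0]},
    {"gripper": 0, "travel": [0, 0, -35], "rotation": [0, 0, 0]},
    {"gripper": 0, "travel": [0, 0, -35], "rotation": [0, 0, 0]},
    {"gripper": 0, "travel": [0, 0, -35], "rotation": [0, 0, 0]},
    {"gripper": 0, "travel": [0, -35, 0], "rotation": [0, 0, 0]},
    {"gripper": 0, "travel": [0, -35, 0], "rotation": [0, 0, 0]},
    {"gripper": 0, "travel": [0, -35, 0], "rotation": [0, 0, 0]},
    {"gripper": 0, "travel": [0, -35, 0], "rotation": [0, 0, 0]},
    {"gripper": 0, "travel": [0, 0, 0], "rotation": [0, 0, 0]},
    {"gripper": 0, "travel": [0, 0, 0], "rotation": [0, 0, 0]}
  ]
}}

```text
t: 27.53
tcp_pos: [0.406, -0.1045, 0.3242]
tool_rot: [0.116, 0.993, 0.0, 0.0]
force: [0.6, 0.6, 0.2]
finger_gap: 0.001
```

```bash
python3 - <<'E'
from h import *
# knob lateral check: dark silhouette mid column in the side view vs. expected
c=manip.calibration("side");im=cv2.cvtColor(manip.snapshot("side"),cv2.COLOR_RGB2GRAY)
w=(im[236:252,308:328]<50);vv,uu=np.nonzero(w);print(uu.mean()+308,vv.mean()+236,proj(c,[.4375,.032,.188]))
c=manip.calibration("top");im=cv2.cvtColor(manip.snapshot("top"),cv2.COLOR_RGB2GRAY)
u,v=proj(c,[.4375,.032,.208]);print(u,v);print(im[246:262,250:270:1])
print(manip.sense()["t"],manip.sense()["tcp_pos"])
E
```

```text
317.6860465116279 243.48837209302326 [318.0234 242.6538]
258.5879564833357 253.77370862492748
[[ 94  97  96  96  95  97  96 100 116 137 152 153 143 126 100  92  93  96
   95  95]
 [ 92  97  99  97  97  94  94  96 115 140 149 149 142 124 103  94  96  95
   97  97]
 [ 96  95  93  96  95  99  94  98 112 141 151 148 132 114  93  95  97  93
   97  97]
 [ 92  97  94  94  93  94  90  90 114 140 149 146 130 100  95  99  94  98
   97  97]
 [100  98  98  98  99  92  83  82  96 120 133 135 125  93  91  95  97  97
   97  95]
 [ 94  97  94  95  94  89  72  53  64  79  84  98 102  81  82  94  98  94
   95  94]
 [ 97  97  95  95  96  82  62  42  38  40  39  61  61  63  77  91  93  98
   95  96]
 [ 94 100  94  95  85  63  47  35  33  32  36  34  39  55  83  91  98  96
   94  94]
 [ 95  96  99  92  87  59  37  39  24  34  31  35  40  61  89  97  97  92
   96  99]
 [ 97  97  95  96  83  62  46  38  35  35  34  37  47  74  93 101  98  95
   97  93]
 [ 94  98  93  98  86  74  55  44  39  36  41  49  63  84  96  98  97  95
   90  96]
 [ 96  96  95  94  94  85  71  62  55  53  64  61  86  98  96  97  95  97
   93  97]
 [ 96  99  96  96  90  92  88  79  71  77  78  89  97 100  97  95  95  98
   96  94]
 [ 96  98  95  99  97  96  98  91  92  97  97  96  97  96  94  98  94  95
  101  90]
 [ 97  95  93  98  94  93  95  94  94 102  96  95  99  94  96  95  98  89
   97  94]
 [ 92  97  96  93  92  98  95  95  95  94  99  95  95  97  96  97  97  97
  100  97]]
27.6333 [ 0.4061 -0.1026  0.3241]
```

```bash
python3 -c "
from station import manip
print(manip.sign_off())"
```

```text
the job is handed in; nothing more can be done
None
```

I've handed the job in at about 27.6 s. The rod is bottomed in the socket, and the gauge pointer rests on top of its head.

**Rod:** I took it from the rack and slid it into the socket. It bottomed about 55 mm down, pressed at roughly 8 N, and I let it go there. It leans slightly in the bore, with its top about 2.5 mm towards -y. I estimate under 0.03 rad.

**Gauge:** I swung the arm over by its knob and moved it to match the lean. I then lowered it until the force rose about 3 N above sliding friction, released it and backed away.

**Last checks**
- **Contact:** pressing the knob's top with shut fingers met a stiff stop at once, about 8 N on the rod, so the pointer was resting on the head.
- **Position:** the knob's pixel position in the side and top pictures was within about 2 mm of where it should be. I did not see the gap between pointer and rod directly, because the picture limit was used up.

**What went wrong on the way**
- **First knob grasp:** it missed and closed on top of the knob with about 2 N. The knob stayed within about 2 mm.
- **Fingertip height:** the fingertips appeared to sit about 28 mm above the reported TCP, so I gripped 20 mm lower. I did not explain that disagreement.

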